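# Push the blank home and lock the two-stage clamp

## Robot

A 6-joint arm with a two-finger parallel gripper is mounted at the origin on the work surface. World frame = base frame: x ahead of the robot, y to its left, z up, the work surface at z = 0. Lengths are in m, angles in rad, forces in N, time in s.
With the tool pointing down it reaches from about 0.375 to 0.925 m from the base axis. Payload 5.7 kg.
Tool frame: the origin (TCP) lies between the finger pads; the fingertips stand 19 mm ahead of it and the grasp point (between the pads) is the TCP; x points along the fingers, z is the direction in which the jaws open and shut, and the axes are right-handed (so a half turn about x gives the same grasp; the last joint's range is limited). The gripper opens to 85 mm and grips with 20 to 120 N. Pads are 22 mm wide; open, the fingers measure 114 mm over their backs; the gripper's body (76 mm by 85 mm) begins 54 mm behind the grasp point. The pads swing forward as they close: fully open they stand 13 mm farther back than shut.
Start: joints at [1.113, 0.359, 1.51, -0, 1.272, -0.115], TCP at [0.202, 0.565, 0.25] pointing down, gripper open.
Joint ranges: [-2.97, 2.97], [-1.01, 2.36], [0.21, 2.38], [-0.96, 4.11], [0.2, 2.71], [-2.98, 2.98]. Speed limits (rad/s): [2.39, 2.39, 3.14, 3.14, 3.14, 3.14].

## Interface

Orientations are given as a rotation vector (axis times angle).
In Python, from plant import bot, imaging, finder gives the robot as it stands.
- The arm moves only by the tool servo_tool, never from a script. Its argument "plan" is text: rows parted by semicolons, each of 7 numbers parted by spaces: the shift along the tool's x, y, z in mm, then the turn, a rotation vector about the tool's x, y, z in degrees, then the finger opening in mm, from 0 to 85.4. A call has 1 to 5 rows; each row is the pose to reach, as a shift and turn from the pose commanded when the call began, along the tool's axes at that moment; what a row does not reach only later rows make up. A row lasts 1/8 s, in which the tool goes at most 62.5 mm and 10.7 degrees, less where a joint would pass 70% of its speed; a pose out of reach is approached as far as the arm can. A call with a gripper value outside its range is refused whole. The fingers move at their own pace and stop on an object; the grip force is fixed at half the most. Time passes only in rows, so rows that repeat a pose let the fingers close. It gives the time, the measured TCP pose, the force and the opening at its end, in the units of the state.
- bot.read_state(): the state, without advancing time (a new reading comes with each control period).
- imaging.camera(name): name is "scene" or "top"; returns the picture (480x640x3 uint8, blue, green, red); there is no depth.
- imaging.camera_info(name): a dict with "vfov" (degrees; the focal length in pixels is half the picture's height over the tangent of half this angle, whatever the lens; pixels are square), "cx", "cy" (the principal point, pixels), "D" ([k1, k2, p1, p2, k3] as OpenCV has them; the pictures are not rectified), "pose" (4x4, takes a point from camera to world coordinates). Camera axes: x right, y up, looking along -z (the intrinsics and any distortion apply to the point x, -y, -z); pixel columns grow to the right and rows downward; lengths in m; the calibration is good to about 2 mm. A picture is of the moment at which its call begins. camera_info takes no time and is no camera call.
- bot.close_job(): hands the job in, once; it reports no verdict.
Trained networks look in the newest picture that a camera, given by its name, has taken for a name from the list of things; names that differ only in an ending like _2 or _b are one class to them, and where a whole thing is asked for, a point or a joint stands for the part that bears it (a point fixed in the world has none). Each returns a list of dicts, best first, with "score" (0 to 1); they miss things now and then, are a little off and sometimes report something else, mostly with a low value. They report only what shows in the picture. A call takes as long as a camera call. They do not tell look-alikes from the thing itself.
- finder.spot_in(camera, label): "pixel" ([column, row] in pixels, amid what is visible of it).
The state is a dict: "clock": time; "joint_positions": joint angles; "dq": joint speeds; "joint_efforts": joint torques, N m; "tool_pos": TCP position; "ee_rot": TCP orientation; "force": force on the tool from outside, world axes, zero at the start; "moment": the same for the moment, N m; "finger_gap": finger opening in m.
Only numpy, scipy, OpenCV 4.12 (cv2) and the standard library are available. Lean on these libraries where they do the work, as an engineer would, in place of code of your own. Each camera call takes 0.05 s, during which the arm holds its last target.

## Task

Get the wooden blank ready for drilling in the green bench fixture: with your fingertips push the blank along its channel until its end rests against the end stop, and only then push the clamp lever along its slot, past the click at the middle notch, all the way to the second stop, so that the jaw locks the blank. Push only: do not lift or tip the blank, and leave everything else on the bench where it is.

Things in the scene. Friction and masses are not known exactly. Their poses are not given: they have to be found in the camera images.
- fixture: Green steel fixture fixed to the bench, turned up to 30 degrees. Origin on the bench top. Own frame (mm): plate x -93..117, y -125..155, top z 12. Blank and lever are both pushed along its +y. A fixed steel rail (x -60..-40, z 12..30) and a sliding jaw of that height (face at x 19.5 open, 11.5 locked, x up to 38) form the channel, y -100..130. The lever's box stands beside the jaw.
- stop_face (a point): Point on the end stop's face that looks into the channel (fixture frame x -14, y 130, z 12). Axes as the fixture's. The stop spans fixture x -60..56, z 12..42. The blank is home when its leading end touches this face.
- block: The workpiece: a light hardwood blank 50 (x) x 90 (y) x 40 tall with two drilled holes in its top, lying on the plate in the channel with 9 mm of side play, its leading end 50 to 95 short of the end stop. 0.1 to 0.2 kg, slides freely under a light push. Origin at the centre of its underside, its +y towards the end stop.
- block_lead (a point): Centre of the lower edge of the blank's leading (+y) end, 45 from its origin.
- clamp_lever (a joint): Travel of the clamp lever along the fixture's +y, m: 0 = open (start), 0.035 = first detent (click, middle notch), 0.070 = second stop (hard end of slot, locked). A spring plunger holds it at each; pushing on takes up to about 11 N before each snap; left between notches it springs to one of them. It also drives the jaw 8 mm towards the rail.
- slot_mid (a point): Middle of the lever's slot, on top of the green lever box (fixture frame x 80, y 0, z 38). The box spans fixture x 50..110, y -75..75, z 12..38; its top carries a bare metal plate, with three dark notch marks 35 apart beside the slot.
- lever_top (a point): Centre of the top of the lever's upright black grip, which is 26 (x) x 13 (y) x 42 tall, and stands 10 above the box's top on a thin stem; the top is 90 above the bench. The point moves with the lever; at the start it lies at x 80, y -35 in the fixture's frame.
- bushing: Bystander. Small flanged steel bushing, 22 diameter, 26 tall, standing on the fixture's plate on the rail's outer side; origin at the centre of its underside.
- spare: Bystander. A second hardwood blank, 50 x 90 x 40 like the workpiece but without drilled holes, lying on the bench outside the fixture; origin at the centre of its underside.
- driver: Bystander. Screwdriver lying on the bench on the robot's side of the fixture.
- pliers: Bystander. Pliers with blue sleeves, about 165 long, lying on the bench behind the fixture.
- glue: Bystander. White glue bottle, 52 diameter, 130 tall, standing behind the fixture.
- tape: Bystander. Yellow tape measure, 70 x 38 x 62 tall, standing beside the fixture at its -y end.
Mind the look-alikes: they are no part of the job. What is shaped like the block but pink is not meant.

How it is judged:
By the outcome, as a careful person would: the job done as asked, in the order asked, and still so for the second after the job is handed in, with the robot touching nothing.
It also fails if it takes over 48 s, if anything falls off the work surface, if the arm or the gripper's body presses on something with over 40 N, if the wrist force passes 120 N, or if a joint passes its speed limit or range.

## Working session

There is one attempt and no reset: what is moved stays moved. The work goes in short steps, Python scripts to look and compute and a tool call to move; the robot and the scene stay as the last step left them, time stands still between calls to the robot, and variables do not carry over. Pictures are saved under pics/ and viewed, and the job is handed in when it is done.

Besides the shell and the picture viewer there is one more tool, called after "Request:" as name(argument=value, ...) on one line, values as JSON. servo_tool: Moves the arm, as the interface text tells. Its arguments: {"type":"object","properties":{"plan":{"type":"string"}},"required":["plan"]}

```bash
ls; mkdir -p pics; python3 - <<'E'
from plant import bot, imaging, finder
import cv2
for n in ("scene","top"):
    cv2.imwrite(f"pics/{n}0.png",imaging.camera(n)); i=imaging.camera_info(n); print(n,i)
print(bot.read_state())
E
```

```text
pics
scene {'vfov': 44.059124805640565, 'cx': 317.16472487182006, 'cy': 241.78644027313916, 'D': array([0.000486, 0.      , 0.      , 0.      , 0.      ]), 'pose': array([[ 0.39319967, -0.67120819,  0.62838967,  1.09460101],
       [ 0.91931215,  0.29896182, -0.25590429, -0.20002482],
       [-0.01609946,  0.67830774,  0.73460153,  0.81762888],
       [ 0.        ,  0.        ,  0.        ,  1.        ]])}
top {'vfov': 44.230867193307425, 'cx': 311.84124269513734, 'cy': 243.7423374184428, 'D': array([-0.14435163,  0.        ,  0.        ,  0.        ,  0.        ]), 'pose': array([[ 0.02800741,  0.99132953, -0.12837968,  0.34606077],
       [-0.99959416,  0.02844392,  0.00156759,  0.04691715],
       [ 0.00520562,  0.12828367,  0.99172385,  1.0572512 ],
       [ 0.        ,  0.        ,  0.        ,  1.        ]])}
{'clock': 0.1, 'joint_positions': array([ 1.11287558e+00,  3.59430519e-01,  1.51136287e+00,  5.95962798e-05,
        1.27251744e+00, -1.15101273e-01]), 'dq': array([ 7.44407651e-04, -3.30194820e-03, -2.69360505e-03, -6.06389608e-04,
        2.09249355e-03, -1.23045868e-05]), 'joint_efforts': array([-9.52772461e-05, -5.28650773e+01, -2.79352480e+01, -4.90776965e-04,
        5.11761158e-03, -1.37262566e-05]), 'tool_pos': array([0.20140548, 0.56454325, 0.24952438]), 'ee_rot': array([-0.95390014,  1.35368494,  0.9526227 ]), 'force': array([ 0.13431791, -0.29231184,  0.70897151]), 'moment': array([ 0.02478076, -0.03259875, -0.0067062 ]), 'finger_gap': 0.08525157763736962}
```

View pics/scene0.png

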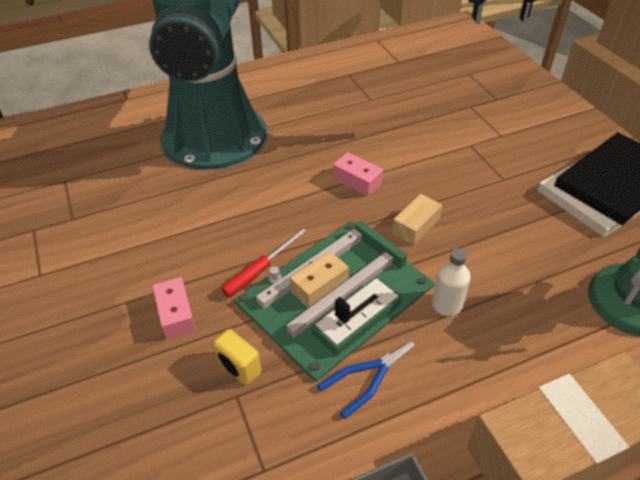

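View pics/top0.png

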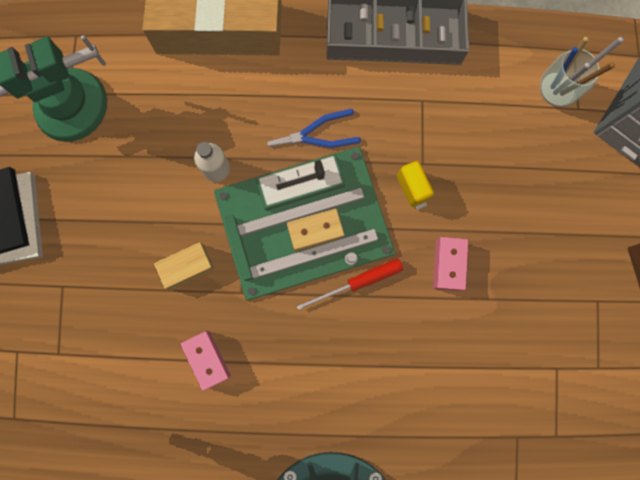

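Candidates for the blank: wooden with holes in channel, top (316,229) / scene (320,277). Look-alikes: spare, top (183,265) / scene (417,219), with no holes; pinks, top (205,360) and (452,263). I choose the one in the channel and check it in a close crop.

```bash
python3 - <<'E'
import cv2
a=cv2.imread("pics/top0.png")[140:310,200:410]; cv2.imwrite("pics/topc.png",cv2.resize(a,None,fx=3.5,fy=3.5,interpolation=cv2.INTER_CUBIC))
a=cv2.imread("pics/scene0.png")[210:385,225:445]; cv2.imwrite("pics/scenec.png",cv2.resize(a,None,fx=3.4,fy=3.4,interpolation=cv2.INTER_CUBIC))
E
```

```text
(no output)
```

View pics/topc.png

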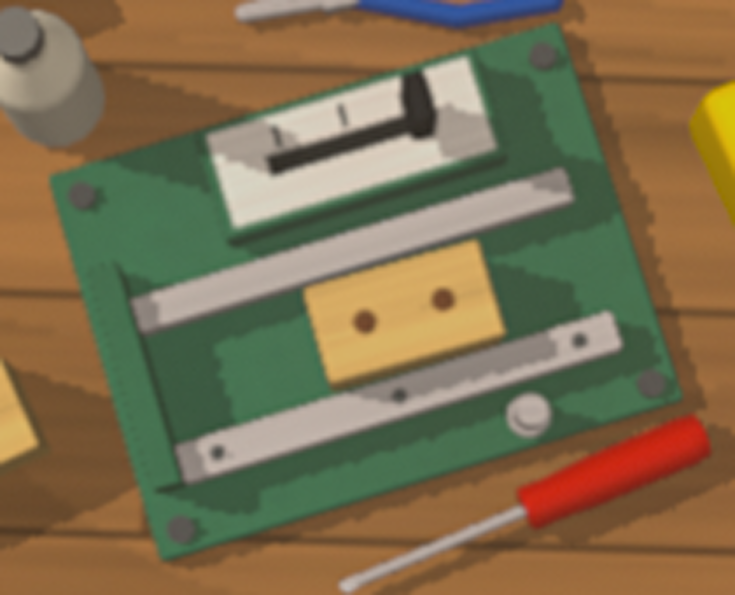

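View pics/scenec.png

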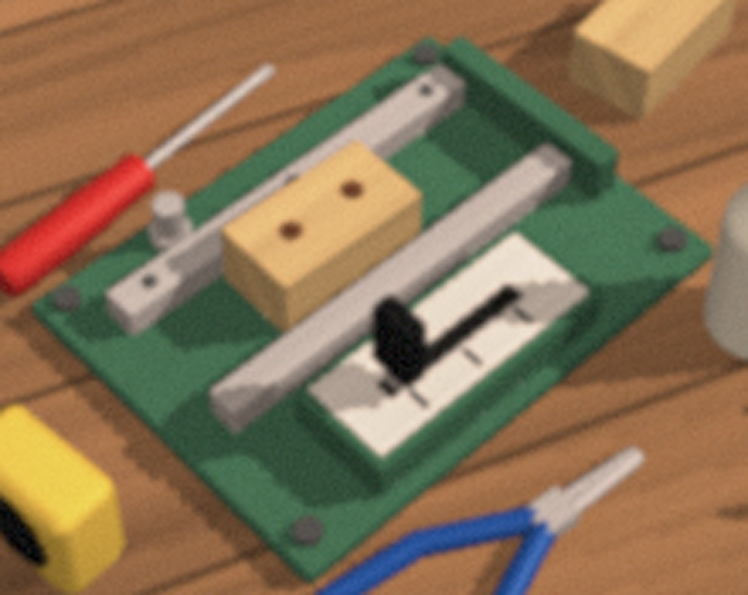

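The crop confirms the wooden blank with two holes in the channel. Next I fit the fixture and blank poses from both views.

```bash
cat > h.py <<'E'
import numpy as np, cv2
from scipy.optimize import least_squares
from plant import bot, imaging, finder
C={n:imaging.camera_info(n) for n in("scene","top")}
def proj(n,P):
    i=C[n];P=np.atleast_2d(P);T=np.linalg.inv(i['pose']);q=P@T[:3,:3].T+T[:3,3];q=q*[1,-1,-1]
    f=240/np.tan(np.radians(i['vfov'])/2);K=np.array([[f,0,i['cx']],[0,f,i['cy']],[0,0,1]])
    return cv2.projectPoints(q,np.zeros(3),np.zeros(3),K,np.array(i['D']))[0][:,0]
def top(p): return (np.array(p,float)+.5)/3.5-.5+[200,140]
def sc(p): return (np.array(p,float)+.5)/3.4-.5+[225,210]
def W(p,L):
    x,y,z,a=p;L=np.atleast_2d(L)*1e-3;c,s=np.cos(a),np.sin(a)
    return np.c_[x+c*L[:,0]-s*L[:,1],y+s*L[:,0]+c*L[:,1],z+L[:,2]]
def fit(obs,free_z=True,p0=(.5,.05,0,.2)):
    def r(p): return np.concatenate([(proj(n,W(p,L))-px).ravel() for n,L,px in obs])
    s=least_squares(r,p0,loss='soft_l1');return s.x,r(s.x).reshape(-1,2)
E
cat > m.py <<'E'
from h import *
np.set_printoptions(precision=4,suppress=True)
pl=[(117,155,12),(117,-125,12),(-93,-125,12),(-93,155,12)]
bx=[(110,75,38),(110,-75,38),(50,-75,38),(50,75,38)]
obs=[("top",pl,top([(50,178),(560,25),(681,398),(165,558)])),("scene",pl,sc([(712,247),(312,580),(33,307),(435,38)])),
 ("top",bx,top([(207,135),(468,57),(497,150),(236,230)]))]
p,r=fit(obs);print("fix",p,np.degrees(p[3]));print(r.T)
bl=[(25,45,40),(25,-45,40),(-25,-45,40),(-25,45,40)]
ob=[("top",bl,top([(304,290),(478,241),(505,335),(331,384)])),("scene",bl,sc([(420,197),(288,278),(223,232),(355,140)]))]
q,r=fit(ob);print("blk",q,np.degrees(q[3]));print(r.T)
c,s=np.cos(p[3]),np.sin(p[3]);d=(q[:2]-p[:2]);print("blk in fix mm",1e3*np.array([c*d[0]+s*d[1],-s*d[0]+c*d[1]]),"lead y +45")
print("lever",W(p,[80,-35,90]), proj("top",W(p,[80,-35,90])),proj("scene",W(p,[80,-35,90])))
np.save("fix.npy",p)
im=cv2.imread("pics/top0.png");im2=cv2.imread("pics/scene0.png")
for n,i in(("top",im),("scene",im2)):
    for u in proj(n,W(p,pl+bx+[(80,-35,90),(-14,130,12),(80,35,38),(-40,-100,30),(-60,130,30)])): cv2.circle(i,tuple(int(round(v)) for v in u),2,(255,0,255),-1)
    for u in proj(n,W(q,bl)): cv2.circle(i,tuple(int(round(v)) for v in u),2,(255,255,0),-1)
o=np.hstack([cv2.resize(im[140:310,200:410],(399,323)),cv2.resize(im2[210:385,225:445],(399,323))]);cv2.imwrite("pics/ov.png",o)
R=cv2.Rodrigues(bot.read_state()['ee_rot'])[0];print(R)
E
python3 m.py
```

```text
fix [ 0.5152  0.0451 -0.0042  0.3325] 19.050345124551185
[[-1.9323 -1.4887  0.2368 -1.9536  0.4183 -1.4845 -1.7638 -2.6549 -5.0383
   0.7226  2.7669 -3.6281]
 [-0.4305 -1.2565  0.3622  1.5807  1.0094  0.7586  0.328  -0.1701 -0.9486
  -3.0891  1.5487  3.5388]]
blk [0.5029 0.0416 0.0098 0.3088] 17.690857213721113
[[-1.1119 -0.8955 -0.4287 -0.9294 -0.1579 -1.9175 -2.1111 -0.6441]
 [-0.4846 -0.6187 -0.069   0.2607 -0.3149  3.9301 -0.3627  0.014 ]]
blk in fix mm [-12.7941   0.7518] lead y +45
lever [[0.6023 0.0381 0.0858]] [[318.2919 167.3896]] [[341.4213 303.6721]]
[[-0.0008 -0.9418  0.3362]
 [-0.0015  0.3362  0.9418]
 [-1.      0.0003 -0.0017]]
```

View pics/ov.png

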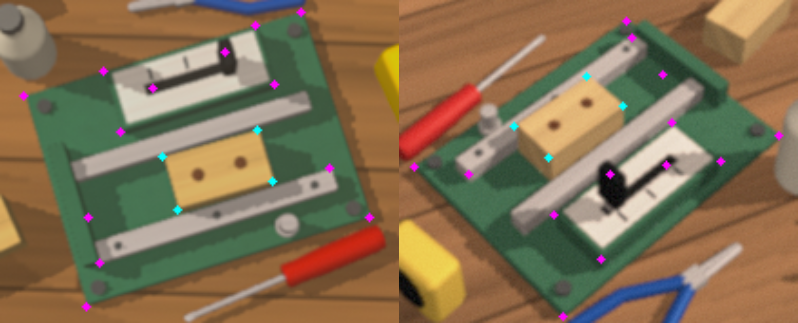

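```bash
cat > m2.py <<'E'
from h import *
np.set_printoptions(precision=3,suppress=True)
pl=[(117,155,12),(117,-125,12),(-93,-125,12),(-93,155,12)]
rl=[(-40,130,30),(-40,-100,30),(-60,-100,30),(38,-100,30),(19.5,-100,30)]
rs=[(-60,-100,30),(-40,-100,30),(19.5,-100,30),(38,-100,30)]
obs=[("top",pl,top([(50,178),(560,25),(681,398),(165,558)])),("scene",pl,sc([(712,247),(312,580),(33,307),(430,38)])),
 ("top",rl,top([(176,447),(612,312),(622,345),(565,170),(574,200)])),("scene",rs,sc([(107,297),(134,318),(211,391),(235,413)]))]
bl=[(25,45,40),(25,-45,40),(-25,-45,40),(-25,45,40)]
ob=[("top",bl,top([(304,290),(478,241),(505,335),(331,384)])),("scene",bl,sc([(420,197),(288,289),(223,232),(355,140)]))]
def r(v):
    p=v[[0,1,8,2]];q=v[[3,4,9,5]]
    off={"top":v[[10,11]],"scene":v[[12,13]]}
    e=[(proj(n,W(P,L))+off[n]-px).ravel() for P,o in((p,obs),(q,ob)) for n,L,px in o]
    return np.concatenate(e+[v[10:14]/1.2,[v[8]/.001,(v[9]-.012)/.001]])
s=least_squares(r,[.515,.045,.33,.503,.042,.31,0,0,0,.012,0,0,0,0],loss='soft_l1');v=s.x
p=v[[0,1,8,2]];q=v[[3,4,9,5]]
print(p,np.degrees(p[3]),q,np.degrees(q[3]),v[10:14]);print(r(v)[:-6].reshape(-1,2).T)
c,s=np.cos(p[3]),np.sin(p[3]);d=(q[:2]-p[:2]);print("blk in fix",1e3*np.array([c*d[0]+s*d[1],-s*d[0]+c*d[1]]))
print("lever",W(p,[80,-35,90]), proj("top",W(p,[80,-35,90]))+v[10:12],proj("scene",W(p,[80,-35,90]))+v[12:14])
for l in("lever_top","slot_mid","block"):
  for n in("top","scene"): print(l,n,[(np.round(k['pixel'],1),round(k['score'],2)) for k in finder.spot_in(n,l)][:3])
np.save("fix.npy",p)
E
python3 m2.py
```

```text
[ 0.515  0.046 -0.001  0.333] 19.08409220414547 [0.503 0.042 0.012 0.314] 18.00878832050524 [1.377 0.282 0.858 0.727]
[[-1.203 -0.295  1.618 -1.063  1.719 -0.35  -0.909 -0.141 -0.389 -0.05
   0.641 -0.357  0.312 -0.128 -0.592 -0.046  0.41  -0.291 -0.062  0.571
   0.058  1.106 -0.477 -0.839  0.473]
 [-0.381 -1.438  0.517  1.985  0.162  0.01  -0.413 -0.963  0.094 -0.294
   0.99  -0.993  0.146 -0.604  0.263  0.64   1.249 -0.198 -0.631 -0.078
   0.554 -0.608  0.569 -0.401 -0.189]]
blk in fix [-12.501   0.952]
lever [[0.602 0.039 0.089]] [[319.347 167.271]] [[342.589 302.713]]
lever_top top [(array([316.3, 166.3]), 0.53)]
lever_top scene [(array([341.5, 309.6]), 0.86), (array([253. , 273.3]), 0.47)]
slot_mid top []
slot_mid scene [(array([340.4, 299. ]), 0.91), (array([272.1, 275.3]), 0.19)]
block top [(array([203.8, 358.8]), 0.87), (array([451.7, 261.1]), 0.75), (array([313.7, 228.7]), 0.56)]
block scene [(array([317.8, 278.7]), 0.94), (array([173.5, 310.5]), 0.77), (array([360. , 172.5]), 0.64)]
```

The fit is within about 1 px: fixture at (0.515, 0.046) with yaw 19.1°, and blank at fixture (-12.5, 1), so 84 mm short of the stop.

```bash
cat > go.py <<'E'
from h import *
import sys
np.set_printoptions(precision=2,suppress=True)
p=np.load("fix.npy");p[2]=0
from scipy.spatial.transform import Rotation as Ro
def where():
    s=bot.read_state();c,sn=np.cos(p[3]),np.sin(p[3]);d=s['tool_pos'][:2]-p[:2]
    f=np.array([c*d[0]+sn*d[1],-sn*d[0]+c*d[1],s['tool_pos'][2]])*1e3
    F=s['force'];ff=[c*F[0]+sn*F[1],-sn*F[0]+c*F[1],F[2]]
    return s,f,ff
s,f,ff=where();R=Ro.from_rotvec(s['ee_rot'])
c,sn=np.cos(p[3]),np.sin(p[3])
Rt=Ro.from_matrix(np.array([[0,-sn,c],[0,c,sn],[-1,0,0]]))
print("t",s['clock'],"fix pos",f,"force",np.array(ff),"gap",s['finger_gap'])
if len(sys.argv)>1:
    t=np.array([float(a) for a in sys.argv[1:4]])
    w=W(p,t)[0];print("shift mm",R.inv().apply(w-s['tool_pos'])*1e3,"turn deg",np.degrees((R.inv()*Rt).as_rotvec()))
E
python3 go.py -12.5 -85 200
```

```text
t 0.4 fix pos [-126.27  593.24  250.15] force [ 0.06  0.95 -0.14] gap 0.08534556278229874
shift mm [  50.28 -513.08 -457.92] turn deg [51.27 -0.02  0.01]
```

Request:
servo_tool(plan="0 -47 -42 10.3 0 0 0; 0 -94 -84 20.5 0 0 0; 0 -141 -126 30.8 0 0 0; 0 -188 -168 41 0 0 0; 0 -235 -210 51.3 0 0 0")

```text
clock: 1.02
tool_pos: [0.352, 0.289, 0.2506]
ee_rot: [-0.257, 1.554, 0.257]
force: [1.0, 0.1, 0.0]
finger_gap: -0.0002
```

```bash
python3 go.py -12.5 -85 200
```

```text
t 1.025 fix pos [-74.46 283.26 250.59] force [ 1.01 -0.2   0.02] gap -0.00015072061440048995
shift mm [  50.64 -367.89   64.08] turn deg [-0.34  0.06 -0.  ]
```

Request:
servo_tool(plan="0 -60 12 0 0 0 0; 0 -120 24 0 0 0 0; 0 -180 36 0 0 0 0; 0 -240 48 0 0 0 0; 0 -300 60 0 0 0 0")

```text
clock: 1.65
tool_pos: [0.5067, 0.0247, 0.2506]
ee_rot: [-0.261, 1.554, 0.261]
force: [0.3, -0.1, -0.0]
finger_gap: -0.0001
```

```bash
python3 go.py -12.5 -85 100
```

```text
t 1.65 fix pos [-14.61 -17.1  250.6 ] force [ 0.23 -0.21 -0.02] gap -8.664321161072221e-05
shift mm [150.62 -67.87   2.04] turn deg [-0.05  0.05  0.01]
```

Request:
servo_tool(plan="0 -40 2 0 0 0 0; 0 -68 2 0 0 0 0; 60 -68 2 0 0 0 0; 120 -68 2 0 0 0 0; 150 -68 2 0 0 0 0")

```text
clock: 2.28
tool_pos: [0.528, -0.0368, 0.0975]
ee_rot: [-0.26, 1.559, 0.262]
force: [0.4, 0.5, 0.1]
finger_gap: -0.0
```

```bash
python3 - <<'E'
import cv2
from plant import imaging
a=imaging.camera("top")[140:310,200:410];b=imaging.camera("scene")[190:365,215:435]
cv2.imwrite("pics/a.png",cv2.hconcat([cv2.resize(a,(399,323),interpolation=2),cv2.resize(b,(400,323),interpolation=2)]))
E
python3 go.py -12.5 -85 46
```

```text
t 2.375 fix pos [-15.31 -81.62  97.23] force [0.56 0.31 1.13] gap 0.00021151434866722033
shift mm [51.2  -3.55  3.13] turn deg [-0.03 -0.35 -0.2 ]
```

View pics/a.png

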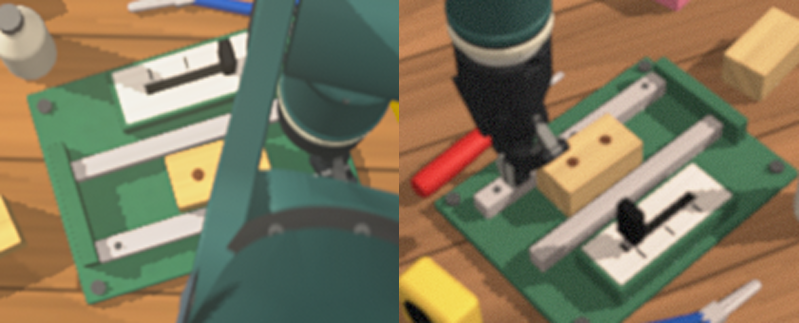

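The picture shows the shut fingers just behind the blank's trailing end, above the channel (scene crop, about (530,165)), with everything in place. Next I descend.

Request:
servo_tool(plan="20 -4 2.5 0 0 0 0; 36 -4 2.5 0 0 0 0; 49 -4 2.5 0 0 0 0; 49 -4 2.5 0 0 0 0")

```text
clock: 2.88
tool_pos: [0.5329, -0.0397, 0.0508]
ee_rot: [-0.261, 1.556, 0.261]
force: [-0.2, 0.3, 0.5]
finger_gap: -0.0
```

```bash
python3 - <<'E'
import cv2
from plant import imaging
b=imaging.camera("scene")[190:365,215:435]
cv2.imwrite("pics/b.png",cv2.resize(b,None,fx=3,fy=3,interpolation=2))
E
python3 go.py -12.5 -55 46
```

```text
t 2.925 fix pos [-10.58 -86.75  51.28] force [-0.05 -0.35 -0.67] gap 0.00021613390519997837
shift mm [ 5.29 31.75 -1.93] turn deg [-0.02 -0.04 -0.02]
```

View pics/b.png

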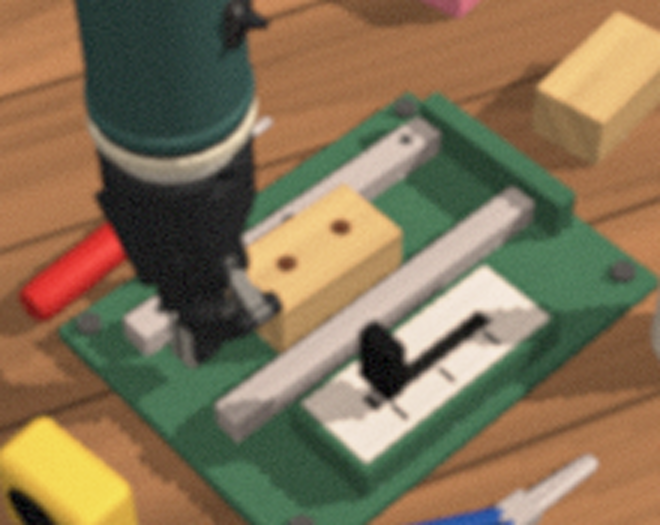

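```bash
python3 - <<'E'
from h import *
s=bot.read_state();R=cv2.Rodrigues(s['ee_rot'])[0];print(R.round(3))
o=np.array([.86,.73])
im=imaging.camera("scene")[190:365,215:435];im=cv2.resize(im,None,fx=3.6,fy=3.4,interpolation=2)
im=cv2.resize(imaging.camera("scene")[230:330,230:350],None,fx=6,fy=6,interpolation=2)
for t,c in(((19,0,0),(0,0,255)),((0,0,0),(255,0,255)),((19,11,14),(0,255,255)),((19,11,-14),(0,255,0)),((19,-11,14),(255,255,0)),((19,-11,-14),(255,0,0)),((0,0,40),(255,255,255)),((0,40,0),(128,128,255))):
    u=proj("scene",s['tool_pos']+R@np.array(t)*1e-3)[0]+o
    cv2.circle(im,tuple(int(round(v)) for v in (u-[230,230])*6),4,c,-1)
cv2.imwrite("pics/c.png",im)
E
```

```text
[[-0.001 -0.327  0.945]
 [ 0.     0.945  0.327]
 [-1.     0.    -0.001]]
```

View pics/c.png

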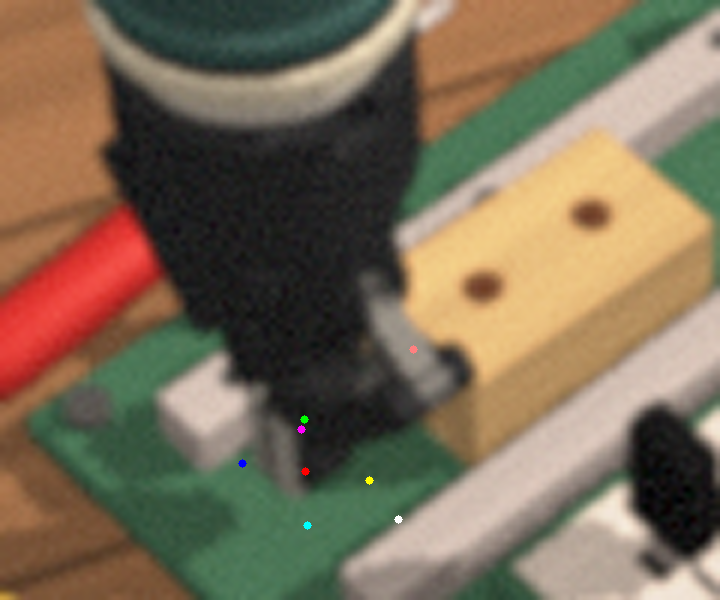

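The TCP projection (301,430) and tip (305,471) match the picture. The shut fingers are in the channel behind the blank, clear of rail and jaw, so I push gently.

Request:
servo_tool(plan="4 6 -1.5 0 0 0 0; 4 12 -1.5 0 0 0 0; 4 18 -1.5 0 0 0 0; 4 24 -1.5 0 0 0 0; 4 30 -1.5 0 0 0 0")

```text
clock: 3.65
tool_pos: [0.5223, -0.0116, 0.0474]
ee_rot: [-0.261, 1.555, 0.261]
force: [0.2, -0.3, 0.1]
finger_gap: 0.0004
```

Request:
servo_tool(plan="0 5 0 0 0 0 0; 0 10 0 0 0 0 0; 0 15 0 0 0 0 0; 0 20 0 0 0 0 0; 0 25 0 0 0 0 0")

```text
clock: 4.28
tool_pos: [0.5142, 0.0118, 0.0474]
ee_rot: [-0.261, 1.555, 0.261]
force: [-0.1, -0.8, 1.7]
finger_gap: -0.0001
```

```bash
python3 - <<'E'
import cv2
from plant import imaging
b=imaging.camera("scene")[210:340,260:420]
cv2.imwrite("pics/d.png",cv2.resize(b,None,fx=4,fy=4,interpolation=2))
E
python3 go.py -12.5 29 46
```

```text
t 4.325 fix pos [-11.99 -31.12  47.31] force [0.47 0.22 0.42] gap -3.650518072593807e-05
shift mm [ 1.32 60.12 -0.54] turn deg [-0.02 -0.02 -0.02]
```

View pics/d.png

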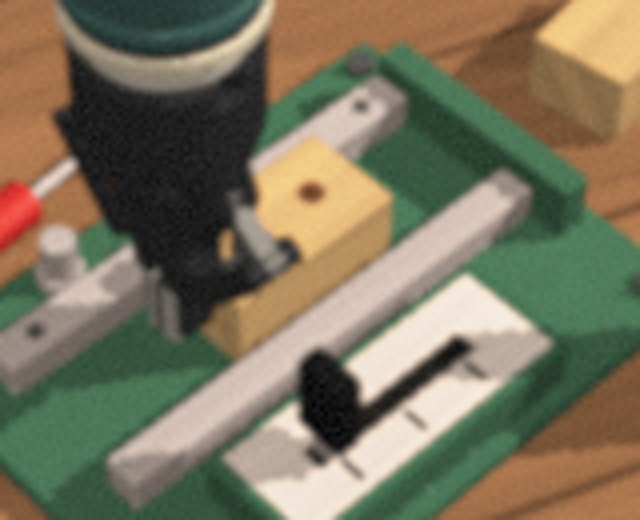

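The blank (leading top corner about (390,200) in the crop) is upright and has moved ahead of the fingertips. I continue.

Request:
servo_tool(plan="0 5 0 0 0 0 0; 0 10 0 0 0 0 0; 0 15 0 0 0 0 0; 0 20 0 0 0 0 0; 0 25 0 0 0 0 0")

```text
clock: 4.95
tool_pos: [0.5059, 0.0355, 0.0473]
ee_rot: [-0.261, 1.555, 0.261]
force: [-0.5, -0.8, -0.5]
finger_gap: -0.0003
```

Request:
servo_tool(plan="0 5 0 0 0 0 0; 0 10 0 0 0 0 0; 0 15 0 0 0 0 0; 0 20 0 0 0 0 0; 0 25 0 0 0 0 0")

```text
clock: 5.58
tool_pos: [0.4978, 0.0591, 0.0473]
ee_rot: [-0.261, 1.555, 0.261]
force: [0.8, -0.2, 0.0]
finger_gap: 0.0003
```

Request:
servo_tool(plan="0 1.5 0 0 0 0 0; 0 3 0 0 0 0 0; 0 4.5 0 0 0 0 0; 0 6 0 0 0 0 0")

```text
clock: 6.08
tool_pos: [0.4959, 0.0645, 0.0473]
ee_rot: [-0.261, 1.555, 0.261]
force: [0.4, -0.6, -0.1]
finger_gap: -0.0001
```

```bash
python3 - <<'E'
import cv2
from plant import imaging
b=imaging.camera("scene")[210:340,260:420]
cv2.imwrite("pics/e.png",cv2.resize(b,None,fx=4,fy=4,interpolation=2))
E
python3 go.py -12.5 29 46
```

```text
t 6.125 fix pos [-11.86  24.21  47.3 ] force [ 0.56 -0.51  0.43] gap -0.00021802600697833915
shift mm [ 1.3   4.79 -0.64] turn deg [-0.03 -0.01 -0.  ]
```

View pics/e.png

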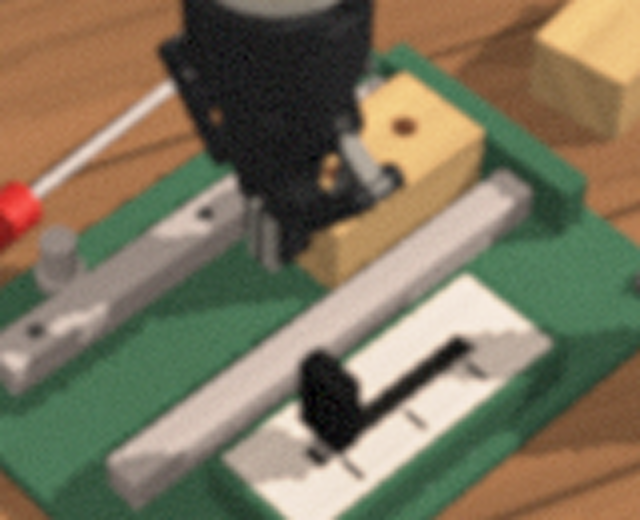

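The blank is a few mm short of the stop. I creep on and watch the force.

Request:
servo_tool(plan="0 0.8 0 0 0 0 0; 0 1.6 0 0 0 0 0; 0 2.4 0 0 0 0 0; 0 3.2 0 0 0 0 0")

```text
clock: 6.62
tool_pos: [0.4948, 0.0675, 0.0473]
ee_rot: [-0.261, 1.555, 0.261]
force: [-0.0, -0.5, 0.0]
finger_gap: 0.0003
```

Request:
servo_tool(plan="0 0.8 0 0 0 0 0; 0 1.6 0 0 0 0 0; 0 1.6 0 0 0 0 0")

```text
clock: 7.0
tool_pos: [0.4944, 0.0687, 0.0473]
ee_rot: [-0.262, 1.555, 0.261]
force: [0.3, -4.3, 0.0]
finger_gap: 0.0002
```

Request:
servo_tool(plan="0 0.8 0 0 0 0 0; 0 0.8 0 0 0 0 0; 0 0.8 0 0 0 0 0")

```text
clock: 7.38
tool_pos: [0.4946, 0.0688, 0.0474]
ee_rot: [-0.263, 1.554, 0.26]
force: [0.3, -8.9, 0.1]
finger_gap: -0.0002
```

```bash
python3 go.py -12.5 -52.5 83
```

```text
t 7.375 fix pos [-11.7   28.53  47.42] force [-2.62 -8.5   0.14] gap -0.0002295477393961188
shift mm [-35.44 -81.09  -0.82] turn deg [0.02 0.01 0.1 ]
```

The TCP stalled at fixture y 28.5 (predicted 29) while the force rose from 4 to 9 N, so the blank is against the stop. I back off and rise.

Request:
servo_tool(plan="0 -3 0 0 0 0 0; 0 -20 0 0 0 0 0; -10 -50 0 0 0 0 0; -60 -90 0 0 0 0 0; -110 -110 0 0 0 0 0")

```text
clock: 8.0
tool_pos: [0.5304, -0.0364, 0.1582]
ee_rot: [-0.26, 1.556, 0.26]
force: [0.5, 0.5, -0.2]
finger_gap: 0.0001
```

```bash
python3 - <<'E'
import cv2
from plant import imaging
a=imaging.camera("top")[140:310,200:410];b=imaging.camera("scene")[190:365,215:435]
cv2.imwrite("pics/f.png",cv2.hconcat([cv2.resize(a,(399,323),interpolation=2),cv2.resize(b,(400,323),interpolation=2)]))
E
python3 go.py 80 -80 160
```

```text
t 8.1 fix pos [ -8.   -85.34 162.73] force [ 0.8  -0.77 -0.13] gap 0.0003627097893757508
shift mm [ 3.57  5.61 87.95] turn deg [-0.16  0.57  0.36]
```

View pics/f.png

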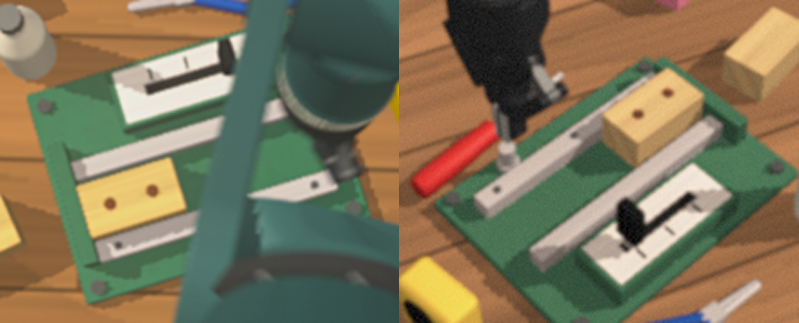

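The top view shows the blank flush at the stop. Next is the lever: position behind it.

Request:
servo_tool(plan="0 6 44 0 0 0 0; 0 10 86 0 0 0 0; 0 10 86 0 0 0 0; 40 10 86 0 0 0 0; 40 10 86 0 0 0 0")

```text
clock: 8.72
tool_pos: [0.6039, 0.0034, 0.1141]
ee_rot: [-0.26, 1.563, 0.263]
force: [-0.8, 0.5, 1.5]
finger_gap: 0.0
```

```bash
python3 - <<'E'
import cv2
from plant import imaging
b=imaging.camera("scene")[210:360,240:420]
cv2.imwrite("pics/g.png",cv2.resize(b,None,fx=3.8,fy=3.8,interpolation=2))
E
python3 go.py 80 -52.5 81
```

```text
t 8.775 fix pos [ 71.63 -69.71 115.79] force [-0.07 -0.85  0.7 ] gap 0.00012867253934963917
shift mm [34.78 17.14  8.53] turn deg [-0.04 -0.28 -0.13]
```

View pics/g.png

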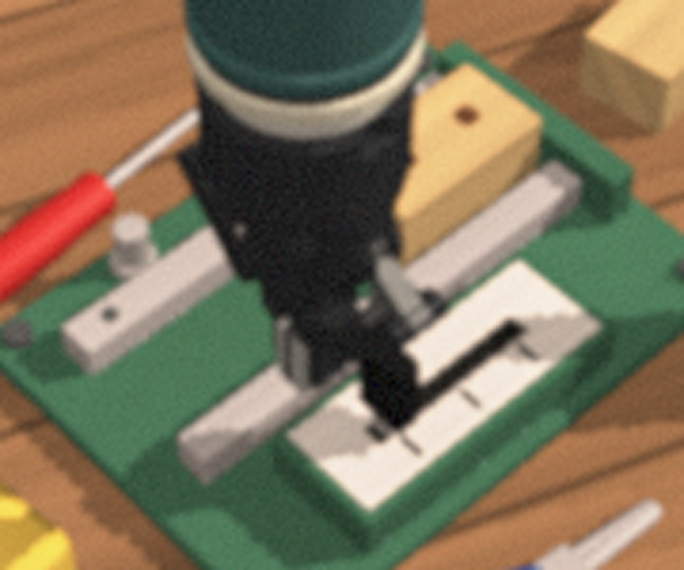

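Request:
servo_tool(plan="0 -2 8 0 0 0 0; 15 -2 8 0 0 0 0; 32 -2 8 0 0 0 0; 32 -2 8 0 0 0 0")

```text
clock: 9.28
tool_pos: [0.6144, 0.0042, 0.0833]
ee_rot: [-0.26, 1.559, 0.262]
force: [0.7, -0.1, 1.2]
finger_gap: 0.0
```

```bash
python3 - <<'E'
import cv2
from plant import imaging
b=imaging.camera("scene")[210:360,240:420]
cv2.imwrite("pics/h.png",cv2.resize(b,None,fx=3.8,fy=3.8,interpolation=2))
E
python3 go.py 80 -52.5 81
```

```text
t 9.325 fix pos [ 81.08 -71.89  84.07] force [ 0.13 -0.25 -0.21] gap -0.00011620041595361512
shift mm [ 3.09 19.39 -1.08] turn deg [-0.02 -0.15 -0.06]
```

View pics/h.png

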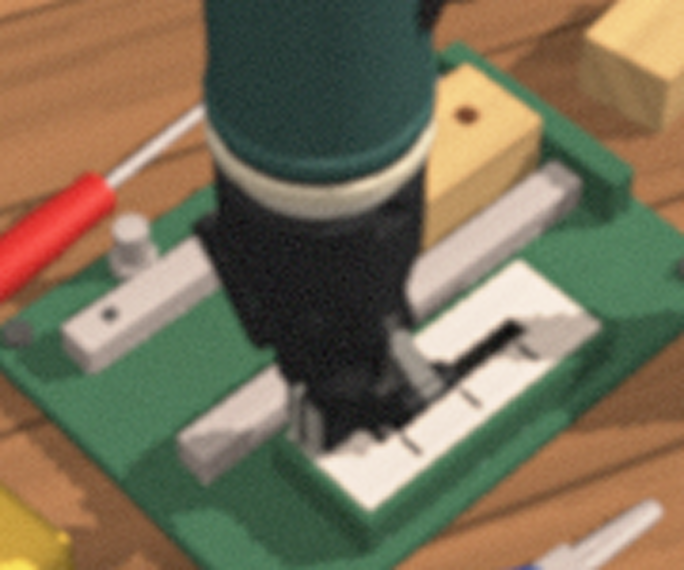

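The fingertips stand behind the grip, above the metal plate at about (320,445). I push the lever.

Request:
servo_tool(plan="3 5 -1 0 0 0 0; 3 10 -1 0 0 0 0; 3 15 -1 0 0 0 0; 3 20 -1 0 0 0 0; 3 24 -1 0 0 0 0")

```text
clock: 9.95
tool_pos: [0.6079, 0.0258, 0.0827]
ee_rot: [-0.263, 1.554, 0.26]
force: [0.7, -7.0, -0.9]
finger_gap: -0.0004
```

Request:
servo_tool(plan="0 4 0 0 0 0 0; 0 8 0 0 0 0 0; 0 12 0 0 0 0 0; 0 16 0 0 0 0 0; 0 20 0 0 0 0 0")

```text
clock: 10.58
tool_pos: [0.6007, 0.0459, 0.0823]
ee_rot: [-0.26, 1.555, 0.261]
force: [0.2, -1.0, 0.2]
finger_gap: -0.0001
```

```bash
python3 - <<'E'
import cv2
from plant import imaging
b=imaging.camera("scene")[210:360,240:420]
cv2.imwrite("pics/i.png",cv2.resize(b,None,fx=3.8,fy=3.8,interpolation=2))
E
python3 go.py 80 17.5 81
```

```text
t 10.625 fix pos [ 80.95 -27.2   82.23] force [-0.15  0.57 -0.81] gap 3.8843964772311425e-05
shift mm [ 1.27 44.7  -0.97] turn deg [-0.02 -0.02 -0.05]
```

View pics/i.png

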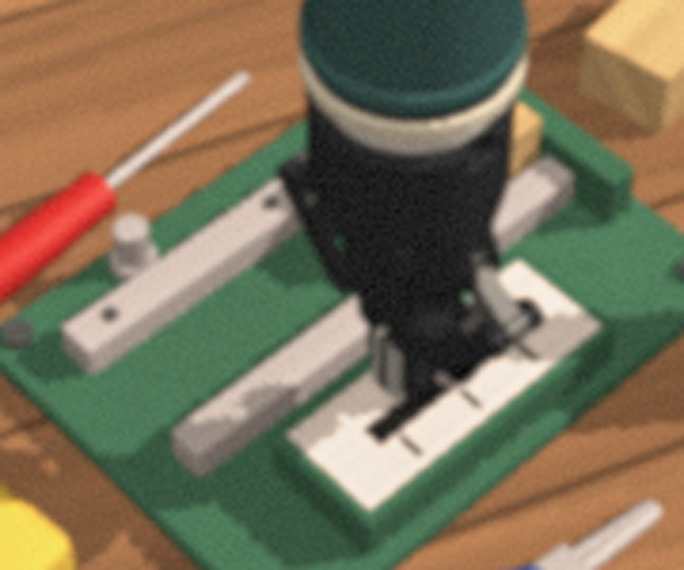

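The first click is passed (force dropped and the jaw moved). I push on to the second stop.

Request:
servo_tool(plan="0 4 0 0 0 0 0; 0 8 0 0 0 0 0; 0 12 0 0 0 0 0; 0 16 0 0 0 0 0; 0 20 0 0 0 0 0")

```text
clock: 11.25
tool_pos: [0.595, 0.0627, 0.0823]
ee_rot: [-0.264, 1.554, 0.259]
force: [1.7, -9.5, -1.5]
finger_gap: -0.0
```

Request:
servo_tool(plan="0 4 0 0 0 0 0; 0 8 0 0 0 0 0; 0 12 0 0 0 0 0; 0 16 0 0 0 0 0; 0 18 0 0 0 0 0")

```text
clock: 11.88
tool_pos: [0.5883, 0.0819, 0.0823]
ee_rot: [-0.261, 1.555, 0.262]
force: [-0.1, 0.0, -0.0]
finger_gap: -0.0001
```

Request:
servo_tool(plan="0 1 0 0 0 0 0; 0 2 0 0 0 0 0; 0 3 0 0 0 0 0; 0 4 0 0 0 0 0; 0 5 0 0 0 0 0")

```text
clock: 12.5
tool_pos: [0.5869, 0.086, 0.0823]
ee_rot: [-0.261, 1.555, 0.261]
force: [0.5, 1.3, 0.5]
finger_gap: -0.0001
```

```bash
python3 go.py 80 17.5 81
```

```text
t 12.5 fix pos [81.21 14.61 82.31] force [0.94 1.07 0.47] gap -5.085403823635619e-05
shift mm [ 1.31  2.89 -1.21] turn deg [-0.03  0.    0.01]
```

Request:
servo_tool(plan="0 1 0 0 0 0 0; 0 2 0 0 0 0 0; 0 3 0 0 0 0 0; 0 4 0 0 0 0 0; 0 4 0 0 0 0 0")

```text
clock: 13.12
tool_pos: [0.5862, 0.0882, 0.0823]
ee_rot: [-0.264, 1.554, 0.259]
force: [1.2, -7.4, -1.0]
finger_gap: -0.0
```

```bash
python3 go.py 80 17.5 81
```

```text
t 13.125 fix pos [81.23 16.92 82.34] force [-1.33 -7.39 -0.99] gap -3.319091070179122e-05
shift mm [ 1.34  0.58 -1.23] turn deg [0.02 0.   0.16]
```

Request:
servo_tool(plan="0 1 0 0 0 0 0; 0 2 0 0 0 0 0; 0 2 0 0 0 0 0")

```text
clock: 13.5
tool_pos: [0.5861, 0.0884, 0.0824]
ee_rot: [-0.266, 1.554, 0.258]
force: [3.6, -14.8, -1.7]
finger_gap: 0.0
```

Request:
servo_tool(plan="0 -4 0 0 0 0 0; 0 -25 0 0 0 0 0; -40 -40 0 0 0 0 0; -100 -60 0 0 0 0 0; -150 -80 0 0 0 0 0")

```text
clock: 14.12
tool_pos: [0.6116, 0.0148, 0.2344]
ee_rot: [-0.261, 1.554, 0.261]
force: [0.6, -0.8, -0.4]
finger_gap: 0.0001
```

Request:
servo_tool(plan="0 -60 0 0 0 0 0; 0 -120 0 0 0 0 0; 0 -180 0 0 0 0 0; 0 -220 0 0 0 0 0; 0 -220 0 0 0 0 0")

```text
clock: 14.75
tool_pos: [0.6835, -0.1962, 0.2319]
ee_rot: [-0.259, 1.555, 0.257]
force: [-0.5, 0.3, -0.2]
finger_gap: -0.0001
```

```bash
python3 - <<'E'
import cv2
from plant import imaging
a=imaging.camera("top");b=imaging.camera("scene")
cv2.imwrite("pics/top1.png",a);cv2.imwrite("pics/scene1.png",b)
cv2.imwrite("pics/j.png",cv2.resize(b[210:360,240:420],None,fx=4,fy=4,interpolation=2))
cv2.imwrite("pics/k.png",cv2.resize(a[140:310,200:410],None,fx=3.5,fy=3.5,interpolation=2))
E
python3 go.py
```

```text
t 14.85 fix pos [  80.45 -279.8   231.86] force [-0.08 -0.24  0.36] gap -0.00048228543261439314
```

View pics/j.png

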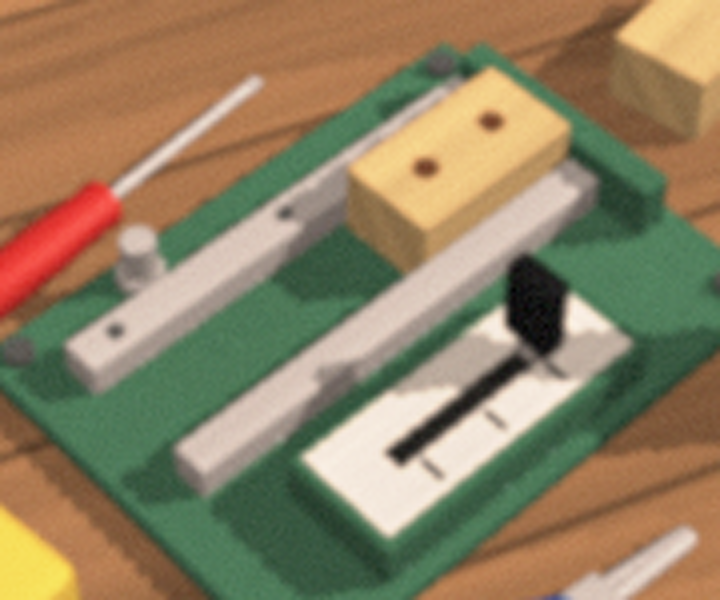

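View pics/k.png

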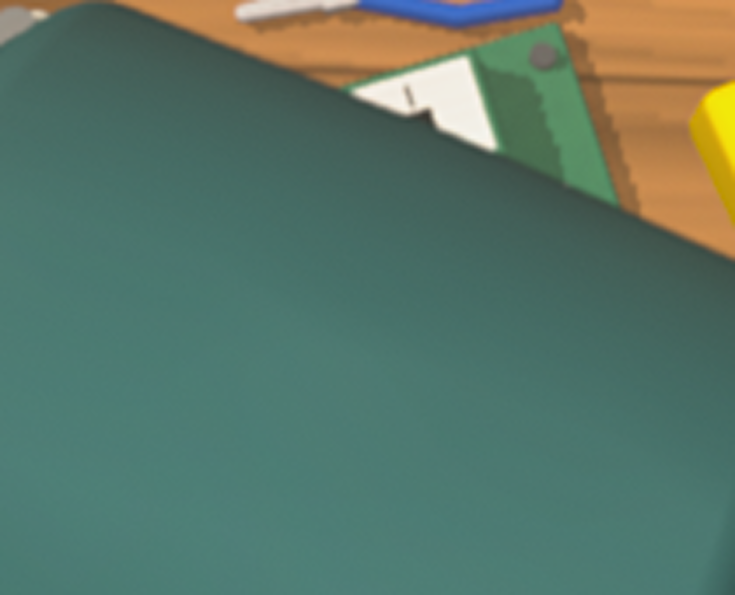

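View pics/scene1.png

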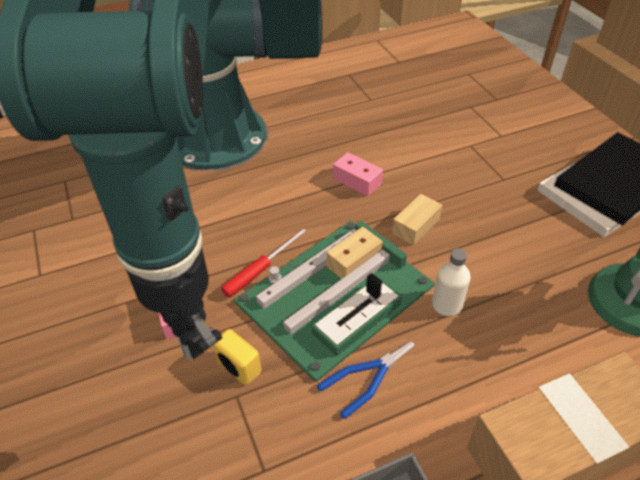

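```bash
python3 - <<'E'
from h import *
p=np.load("fix.npy");o=np.array([.86,.73])
for y in(130,127,124):
  L=[(11.,y,52),(11.,y-90,52),(-39.,y-90,52),(-39.,y,52)]
  print(y,((proj("scene",W(p,L))+o-[240,210]+.5)*4-.5).round(0).tolist())
print(((proj("scene",W(p,[(80,35,90),(80,0,90)]))+o-[240,210]+.5)*4-.5).round(0).tolist())
E
```

```text
130 [[573.0, 127.0], [425.0, 233.0], [345.0, 169.0], [492.0, 67.0]]
127 [[568.0, 130.0], [420.0, 237.0], [340.0, 172.0], [487.0, 70.0]]
124 [[563.0, 133.0], [415.0, 241.0], [335.0, 176.0], [482.0, 74.0]]
[[540.0, 275.0], [477.0, 323.0]]
```

The observed corners (571,127), (490,67) and (348,170) match the prediction for the home position, and the lever top (537,272) matches the locked position.

```bash
python3 - <<'E'
from plant import bot
print(bot.close_job())
E
```

```text
the job is handed in; nothing more can be done
None
```

I pushed the blank against the end stop, then pushed the clamp lever past the middle notch to the second stop. I backed the arm well clear and handed the job in at about 15 s of the 48 s allowed.

- **Blank:** during the push the tool stalled at fixture y 28.5 mm (29 predicted), with the force rising from 4 to 9 N. In the final scene picture its corners match the home position to about 1 mm.
- **Lever:** the force built to at least 9.5 N and then dropped to about zero before the second stop. The lever then stalled against the hard end at 14.8 N. In the final picture it stands at the third notch mark, with the jaw against the blank.
- **Bystanders:** the final scene picture shows no bystander visibly moved. The pink block behind the gripper was mostly hidden.

In the last top picture the arm covered the fixture, so the final check of the blank and lever rests on the scene camera and the force readings. An earlier top view, taken before I moved the lever, showed the blank flush at the stop.

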